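Pack the hand-stitching kit tray

ROBOT

A 6-joint arm with a two-finger parallel gripper is mounted at the origin on a cart in front of the work surface, level with it; the furniture and walls round the work are solid. World frame = base frame: x ahead of the robot, y to its left, z up, the work surface at z = 0. Lengths are in m, angles in rad, forces in N, time in s.
With the tool pointing down it reaches from about 0.3 to 0.825 m from the base axis. Payload 5.4 kg.
Tool frame: the origin (TCP) lies at the very end of the fingers, on their centre line; the grasp point (between the pads) lies 19 mm behind it; z points along the fingers, y is the line along which they close (so a half turn about z gives the same grasp; the last joint's range is limited). The gripper opens to 92 mm and grips with 3 to 60 N. Pads are 20 mm wide; open, the fingers measure 128 mm over their backs; the gripper's body (75 mm by 189 mm) begins 69 mm behind the grasp point.
Start: joints at [-1.484, 0.158, 1.597, -0, 1.386, -0.21], TCP at [0.168, -0.55, 0.215] pointing down, gripper open.
Joint ranges: [-2.91, 2.91], [-0.94, 2.29], [0.18, 2.7], [-1.29, 4.43], [0.17, 2.64], [-3, 3]. Speed limits (rad/s): [2.57, 2.57, 3.14, 3.14, 3.14, 3.14].

INTERFACE

Orientations are given as a unit quaternion [w, x, y, z].
In Python, from plant import env, eyes, workorder gives the robot as it stands. The module is installed in compiled form; this text tells all that it offers.
- The arm moves only by the tool servo_tool, never from a script. Its argument "rows" is a list of rows, each a list of 7 numbers: the shift along the tool's x, y, z in m, then the turn, a rotation vector about the tool's x, y, z in degrees, then the finger opening in m, from 0 to 0.0919. In form: [[x, y, z, rx, ry, rz, claw], ...]. A call has exactly 8 rows; each row is the pose to reach, as a shift and turn from the pose commanded when the call began, along the tool's axes at that moment; what a row does not reach only later rows make up. A row lasts 1/8 s, in which the tool goes at most 62.5 mm and 10.7 degrees, less where a joint would pass 70% of its speed; a pose out of reach is approached as far as the arm can. A call with a gripper value outside its range is refused whole. The fingers move at their own pace and stop on an object; "force" is the grip in N (left out, the last holds). Time passes only in rows, so rows that repeat a pose let the fingers close, or fill a call up. It gives the time, the measured TCP pose, the force, the opening and the grip force at its end, in the units of the state.
- env.state(): the state, without advancing time (a new reading comes with each control period).
- eyes.get_image(name): name is "side" or "top"; returns the picture (384x512x3 uint8, blue, green, red); there is no depth.
- eyes.calibration(name): a dict with "K" (3x3 intrinsics, pixels), "origin" and "attitude" of the camera in the world. Camera axes: x right, y up, looking along -z (the intrinsics and any distortion apply to the point x, -y, -z); pixel columns grow to the right and rows downward; lengths in m; the calibration is good to about 2 mm. A picture is of the moment at which its call begins. calibration takes no time and is no camera call.
- workorder.sign_off(): hands the job in; it is judged then, once.
The state is a dict: "time": time; "joint_pos": joint angles; "qd": joint speeds; "joint_efforts": joint torques, N m; "ee_pos": TCP position; "ee_rot": TCP orientation; "ft_force": force on the tool from outside, world axes, zero at the start; "ft_torque": the same for the moment, N m; "grip_width": opening from 0.0 (shut) to 1.0 (fully open); "gripper_force": force on a finger pad.
Only numpy, scipy, OpenCV 4.12 (cv2) and the standard library are available. Lean on these libraries where they do the work, as an engineer would, in place of code of your own. Each camera call takes 0.05 s, during which the arm holds its last target. There are 200 camera calls.

TASK

Pack the hand-stitching kit into the shallow wooden tray: the stitching awl lying in the long slot, the two spools wound with thread standing upright one in each round well, and the wax block lying in the oblong well, each right down on the floor of its recess. The edge iron and the empty spool do not belong to the kit: leave them where they are.

Things in the scene. Friction and masses are not known exactly. Their poses are not given: they have to be found in the camera images.
- stitch_awl: stitching awl: dark brown pear-shaped wooden handle and a thin round steel spike, 172 mm long over all, handle 30 mm thick, 0.06 kg, lying down. Origin midway along its length, on the underside; z up; its y axis runs along the tool: handle from y = -12 to y = +86 mm (thickest in its outer half), spike from there to y = -86 mm. Grasp it across the handle.
- spool_a: wooden spool wound full with thread, standing upright, 42 mm diameter, 50 mm tall, 0.06 kg. Origin at the centre of its underside; z up.
- spool_b: wooden spool wound full with thread, standing upright, 40 mm diameter, 50 mm tall, 0.06 kg. Origin at the centre of its underside; z up.
- wax_block: yellow beeswax block with grooves across its top, 34 (x) by 55 (y) by 21 (z) mm, 0.06 kg, lying flat. Origin at the centre of its underside; z up.
- edge_iron: look-alike, not part of the kit, to be left alone: tool with a pale straight wooden handle and a short stout steel blade, 160 mm long, 26 mm thick, lying down. Origin midway along its length, on the underside; y axis along the tool, handle towards +y. High wooden panels stand behind and left of the bench, about 0.1 m beyond the things, and a fixed white block (70 by 50 mm) lies among them.
- empty_spool: look-alike, not part of the kit, to be left alone: bare wooden spool without thread (thin core, 20 mm thick, between two broad flanges), standing upright, wider and lower than the wound ones: 50 mm diameter, 40 mm tall. Origin at the centre of its underside.
- awl_slot: long-slot board of the tray: fixed, 62 (x) by 244 (y) by 10 mm, with a slot 50 (x) by 200 (y) mm, 7 mm deep, in its middle. Origin: centre of its underside, 4 mm above the bench; z up; slot floor 3 mm, rim 10 mm above the origin. The awl may lie either way round along y. On its +x side the other three boards stand in a row, in any order, all fixed in one tray (158 x 258 mm, rim level with them).
- round_well_1: round-well board of the tray: fixed, 80 by 80 by 10 mm, with a round well of 58 mm diameter, 7 mm deep, in its middle. Origin at the centre of the board's underside, 4 mm above the bench; z up; well floor at 3 mm and rim at 10 mm above the origin. Either wound spool may stand here.
- round_well_2: the second round-well board, the same as the first. Either wound spool may stand here.
- oblong_well: oblong-well board of the tray: fixed, 80 by 80 by 10 mm, with an oblong well 50 (x) by 70 (y) mm, 7 mm deep, in its middle. Origin: centre of its underside, 4 mm above the bench; z up; well floor 3 mm, rim 10 mm above the origin. The wax block lies in it with its long side along y. Like all recesses it is narrow and shallow: hold things at least 9 mm above their underside.
Not all that is in view belongs to the job. Leave any pink, purple or turquoise look-alike of the spool_a alone.

How it is judged:
By the outcome, as a careful person would: the job done as asked, in the order asked, and still so for the second after the job is handed in, with the robot touching nothing.
It also fails if it takes over 109 s, if anything falls off the work surface, if the arm or the gripper's body presses on something with over 40 N, if the wrist force passes 120 N, or if a joint passes its speed limit or range.

## Working session

There is one attempt and no reset: what is moved stays moved. The work goes in short steps, Python scripts to look and compute and a tool call to move; the robot and the scene stay as the last step left them, time stands still between calls to the robot, and variables do not carry over. Pictures are saved under pics/ and viewed, at most 14 in all, crops included, and the job is handed in when it is done.

Besides the shell and the picture viewer there is one more tool, called after ">>>" by a JSON object that holds its "api" and its "payload". servo_tool: Moves the arm, as the interface text tells. Its arguments: {"type":"object","properties":{"rows":{"type":"array"},"force":{"type":"number"}},"required":["rows"]}

```bash
mkdir -p pics; cat > h.py <<'E'
import numpy as np,cv2
from scipy.spatial.transform import Rotation as R
from plant import env,eyes,workorder
def cal(n):
    c=eyes.calibration(n);a=np.array(c['attitude'],float)
    M=a if a.shape==(3,3) else R.from_quat(a,scalar_first=True).as_matrix()
    return np.array(c['K']),np.array(c['origin']),M,c
def ray(n,uv):
    K,o,M,c=cal(n);D=c.get('distortion',c.get('dist'))
    p=cv2.undistortPoints(np.array(uv,float).reshape(-1,1,2),K,None if D is None else np.array(D,float)).reshape(-1,2)
    return o,(M@np.c_[p[:,0],-p[:,1],-np.ones(len(p))].T).T
def plane(n,uv,z):
    o,d=ray(n,uv);return o+d*((z-o[2])/d[:,2])[:,None]
def proj(n,P):
    K,o,M,c=cal(n);D=c.get('distortion',c.get('dist'))
    q=(np.array(P,float).reshape(-1,3)-o)@M;q=q*[1,-1,-1]
    return cv2.projectPoints(q,np.zeros(3),np.zeros(3),K,None if D is None else np.array(D,float))[0].reshape(-1,2)
E
python3 - <<'E'
from h import *
for n in('top','side'):
    print(eyes.calibration(n)); cv2.imwrite(f'pics/{n}0.png',cv2.resize(eyes.get_image(n),(800,600),interpolation=cv2.INTER_CUBIC)); 
print(env.state())
E
```

```text
{'K': array([[402.92791774,   0.        , 261.85663409],
       [  0.        , 402.92791774, 194.36643663],
       [  0.        ,   0.        ,   1.        ]]), 'origin': array([0.44340848, 0.06242468, 0.87080143]), 'attitude': array([-0.70483713, -0.03775395,  0.03848495,  0.70731759])}
{'K': array([[436.24674046,   0.        , 256.93336838],
       [  0.        , 436.24674046, 191.36363554],
       [  0.        ,   0.        ,   1.        ]]), 'origin': array([ 0.79702871, -0.42822573,  1.0226923 ]), 'attitude': array([0.9375647 , 0.25625524, 0.06716154, 0.22537747])}
{'time': 0.1, 'joint_pos': array([-1.48410576e+00,  1.58979781e-01,  1.59805871e+00, -8.66005425e-06,
        1.38619468e+00, -2.10117167e-01]), 'qd': array([ 5.82657129e-05, -2.51575104e-03, -3.35803121e-03, -3.09524290e-04,
       -2.13427716e-03,  1.23056172e-03]), 'joint_efforts': array([ 3.69158197e-04, -3.86501706e+01, -3.22961140e+01,  7.03229173e-02,
        3.39153490e-02, -5.12934719e-05]), 'ee_pos': array([ 0.16808916, -0.54931365,  0.21374472]), 'ee_rot': array([-8.18960252e-04,  9.89007891e-01,  1.47860471e-01,  4.63410802e-05]), 'ft_force': array([-0.48287178,  0.02882451, -0.24167868]), 'ft_torque': array([ 0.01668947, -0.00995033,  0.00952035]), 'gripper_force': 0.0, 'grip_width': 0.9979837002717553}
```

View pics/top0.png

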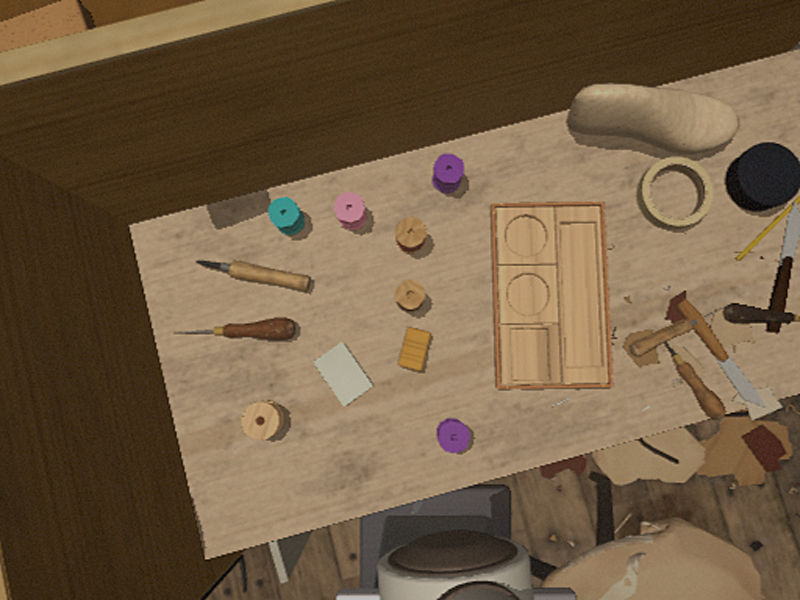

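View pics/side0.png

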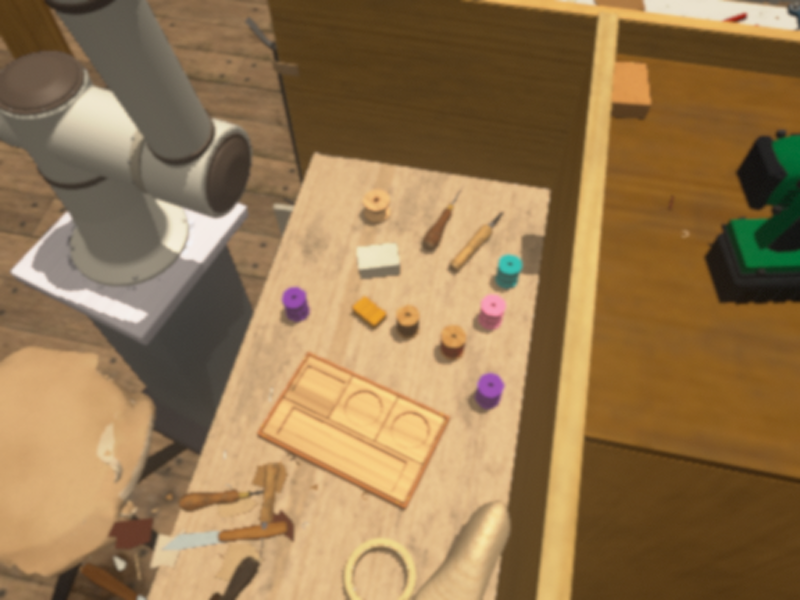

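The top view (800-px scale) shows the wound spools at (410,235) and (410,295), the wax at (415,350), the awl handle at (260,329) with its spike tip at (175,332), and the tray from (492,204) to (611,388). The edge iron is at (255,275) and the empty spool at (262,420). The side view agrees.

```bash
python3 - <<'E'
from h import *
im=eyes.get_image('top'); cv2.imwrite('top.png',im)
hsv=cv2.cvtColor(im,cv2.COLOR_BGR2HSV)
crop=im[120:260,230:400]
a=cv2.resize(im[125:255,240:400],None,fx=4.6,fy=4.6,interpolation=cv2.INTER_CUBIC); cv2.imwrite('pics/a.png',a)
g=im.astype(int)
# saturated mask for awl+wax
def blob(name,m,box):
    x0,y0,x1,y1=box; mm=np.zeros(m.shape,np.uint8); mm[y0:y1,x0:x1]=m[y0:y1,x0:x1]
    c=max(cv2.findContours(mm,0,2)[0],key=cv2.contourArea)
    print(name,cv2.contourArea(c),cv2.minAreaRect(c)); return c
print(hsv[210,165],hsv[223,265],hsv[230,200],hsv[150,262])
S=hsv[...,1];V=hsv[...,2]
c1=blob('wax',((S>165)&(V>90)).astype(np.uint8),(245,200,285,245))
c2=blob('awl',((S>140)&(V<150)).astype(np.uint8),(100,195,195,225))
o=im.copy();cv2.drawContours(o,[c1,c2],-1,(0,255,0),1)
cv2.imwrite('pics/b.png',cv2.resize(o[150:250,105:285],None,fx=4.4,fy=4.4,interpolation=cv2.INTER_NEAREST))
E
```

```text
[ 13 143 105] [ 18 169 175] [ 17  81 169] [ 16 128 164]
wax 331.5 ((264.91180419921875, 222.8529510498047), (14.794672966003418, 24.98116683959961), 14.03624439239502)
awl 301.0 ((161.0, 208.5), (48.0, 13.0), -0.0)
```

View pics/a.png

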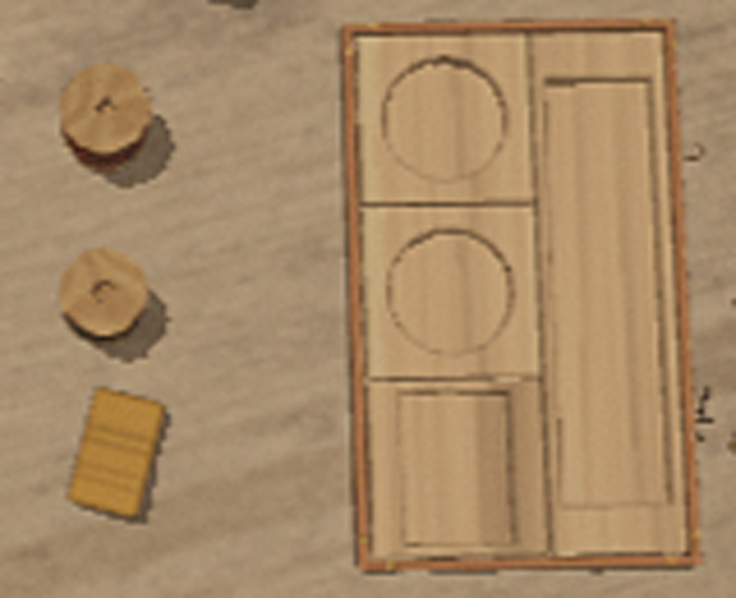

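View pics/b.png

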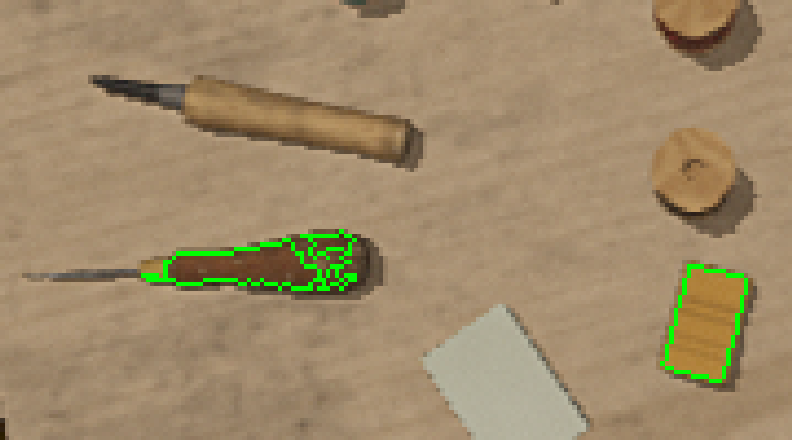

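The crops show the spool tops at (105,108) and (103,292), the wells at (445,119) and (451,292), the oblong well at about (457,468) and the slot at about (608,292) in crop a. In crop b the awl runs from its tip at (22,274) to its butt at (371,262).

```bash
cat >> h.py <<'E'
A=lambda p:np.array(p,float).reshape(-1,2)/4.6+[240,125]-.39
B=lambda p:np.array(p,float).reshape(-1,2)/4.4+[105,150]-.39
E
python3 - <<'E'
from h import *
np.set_printoptions(precision=4,suppress=True)
T=lambda n,p,z:print(n,plane('top',p,z)[:,:2].tolist() if 0 else plane('top',p,z)[:,:2].round(4).tolist())
c=plane('top',A([(343,25),(674,22),(697,567),(360,570)]),.014)
T('tray corners',A([(343,25),(674,22),(697,567),(360,570)]),.014)
print('mean',c.mean(0),[np.linalg.norm(c[i]-c[i-1]) for i in range(4)])
e=(c[0]-c[3])+(c[1]-c[2]);print('long ang',np.degrees(np.arctan2(e[1],e[0])))
f=(c[0]-c[1])+(c[3]-c[2]);print('short ang',np.degrees(np.arctan2(f[1],f[0])))
T('wells',A([(445,119),(451,292),(457,468),(608,292)]),.014)
T('slot',A([(545,78),(652,78),(672,505),(562,507)]),.014)
T('spooltops',A([(105,108),(103,292)]),.05)
T('sp edges',A([(59,108),(151,108),(59,292),(148,292)]),.05)
r=cv2.boxPoints(((264.9,222.85),(15.8,26),14.04));w=plane('top',r,.021)[:,:2];print('wax',w.mean(0),w.tolist())
T('awl tip,butt,thick',B([(22,274),(371,262),(340,262),(165,269)]),.012)
T('empty',np.array([[262,420]])*.64,.04)
T('empty, block corners, iron handle ends',np.array([[315,357],[345,343],[372,384],[345,405],[310,283],[232,268]])*.64,.025)
g=env.state();print(g['ee_pos'],R.from_quat(g['ee_rot'],scalar_first=True).as_matrix())
# side check
S=lambda n,p,z:print('side',n,plane('side',np.array(p)*.64-.2,z)[:,:2].tolist())
S('spools',[(453,335),(407,315)],.05);S('tray',[(308,354),(448,417),(405,505),(260,434)],.014)
S('awl',[(437,243),(459,193)],.012)
E
```

```text
tray corners [[0.6766, -0.053], [0.6776, -0.2097], [0.4217, -0.2109], [0.4209, -0.0563]]
mean [ 0.5492 -0.1325  0.014 ] [np.float64(0.2557176594657874), np.float64(0.15672784922753027), np.float64(0.2558202879881552), np.float64(0.1545601029333149)]
long ang 0.4983769930790079
short ang 90.32067083711533
wells [[0.6312, -0.1002], [0.5492, -0.1011], [0.4674, -0.1019], [0.5489, -0.1742]]
slot [[0.6507, -0.1479], [0.6505, -0.1984], [0.4501, -0.2005], [0.4493, -0.1498]]
spooltops [[0.6289, 0.0599], [0.5453, 0.0611]]
sp edges [[0.6289, 0.0806], [0.6288, 0.0391], [0.5453, 0.0807], [0.5452, 0.041]]
wax [0.4752 0.0552] [[0.4527625256661629, 0.0779954814711196], [0.5057767307508436, 0.06458638960577989], [0.4975537053916337, 0.032249354476825406], [0.44464701736345946, 0.04586235667656455]]
awl tip,butt,thick [[0.5, 0.3863], [0.5052, 0.2172], [0.5052, 0.2322], [0.5021, 0.317]]
empty [[0.3818, 0.2534]]
empty, block corners, iron handle ends [[0.4637, 0.1877], [0.4822, 0.1477], [0.4275, 0.1113], [0.4, 0.1471], [0.5637, 0.1957], [0.5846, 0.302]]
[ 0.1681 -0.5494  0.2139] [[ 0.9563  0.2924 -0.0002]
 [ 0.2924 -0.9563  0.0015]
 [ 0.0003 -0.0014 -1.    ]]
side spools [[0.6278745348001438, 0.05905145193413264], [0.5451249955804425, 0.05852084352918824]]
side tray [[0.42386237087219353, -0.06271574317598183], [0.6756862011873938, -0.057303447708383415], [0.6775404961552451, -0.20840376480282755], [0.4289525584219285, -0.213922956668834]]
side awl [[0.5158676794769932, 0.23557992540620964], [0.5027960361178819, 0.3590674796473359]]
```

```bash
cat >> h.py <<'E'
def go(x,y,z,yaw):
    g=env.state();M=R.from_quat(g['ee_rot'],scalar_first=True).as_matrix()
    d=M.T@(np.array([x,y,z])-g['ee_pos']);W=M.T@(R.from_euler('z',yaw,degrees=True).as_matrix()@np.diag([1,-1,-1.]))
    rv=np.degrees(R.from_matrix(W).as_rotvec())
    print('now',g['ee_pos'].round(4),'t',round(g['time'],2),'yaw',np.degrees(np.arctan2(M[1,0],M[0,0])).round(2),'F',g['ft_force'].round(1),'grip',round(g['grip_width']*.0919,4),g['gripper_force'])
    print('mm',(d*1e3).round(1),'rot',rv.round(2),'| eighth',(d*125).round(1),(rv/8).round(2))
E
python3 -c "
from h import *
go(.45,-.15,.2,91.5)"
```

```text
now [ 0.1681 -0.5494  0.2139] t 0.15 yaw 17.0 F [ 0.2  0.6 -0. ] grip 0.0917 0.0
mm [ 386.4 -299.5   14.4] rot [-6.00e-02 -7.00e-02 -7.45e+01] | eighth [ 48.3 -37.4   1.8] [-0.01 -0.01 -9.31]
```

>>> {"api": "servo_tool", "payload": {"rows": [[0.048,-0.037,0.002,0,0,-9.3,0.05],[0.097,-0.075,0.004,0,0,-18.6,0.05],[0.145,-0.112,0.005,0,0,-27.9,0.05],[0.193,-0.15,0.007,0,0,-37.3,0.05],[0.242,-0.187,0.009,0,0,-46.6,0.05],[0.29,-0.225,0.011,0,0,-55.9,0.05],[0.338,-0.262,0.012,0,0,-65.2,0.05],[0.386,-0.3,0.014,0,0,-74.5,0.05]]}}

```text
time: 1.15
ee_pos: [0.4504, -0.1483, 0.2006]
ee_rot: [0.0, 0.696, 0.718, 0.0]
ft_force: [0.5, -0.5, 0.8]
grip_width: 0.548
gripper_force: 0.0
```

```bash
python3 -c "
from h import *
go(.5045,.236,.12,91.5)"
```

```text
now [ 0.4504 -0.1483  0.2006] t 1.15 yaw 91.8 F [ 0.5 -0.5  0.8] grip 0.0503 0.0
mm [382.4  66.2  80.5] rot [0.03 0.02 0.3 ] | eighth [47.8  8.3 10.1] [0.   0.   0.04]
```

>>> {"api": "servo_tool", "payload": {"rows": [[0.048,0.008,0.01,0,0,0,0.05],[0.096,0.017,0.02,0,0,0,0.05],[0.143,0.025,0.03,0,0,0,0.05],[0.191,0.033,0.04,0,0,0,0.05],[0.239,0.041,0.05,0,0,0,0.05],[0.287,0.05,0.06,0,0,0,0.05],[0.335,0.058,0.07,0,0,0,0.05],[0.382,0.066,0.08,0,0,0,0.05]]}}

```text
time: 2.15
ee_pos: [0.5053, 0.2352, 0.1201]
ee_rot: [-0.0, 0.698, 0.716, -0.0]
ft_force: [0.1, -0.6, -0.6]
grip_width: 0.544
gripper_force: 0.0
```

```bash
python3 -c "
from h import *
go(.5045,.236,.010,91.5)"
```

```text
now [0.5053 0.2352 0.1201] t 2.15 yaw 91.52 F [ 0.1 -0.6 -0.6] grip 0.05 0.0
mm [  0.9  -0.8 110.1] rot [-0.01  0.01  0.02] | eighth [ 0.1 -0.1 13.8] [-0.  0.  0.]
```

>>> {"api": "servo_tool", "payload": {"rows": [[0.001,-0.001,0.018,0,0,0,0.05],[0.001,-0.001,0.036,0,0,0,0.05],[0.001,-0.001,0.055,0,0,0,0.05],[0.001,-0.001,0.073,0,0,0,0.05],[0.001,-0.001,0.092,0,0,0,0.05],[0.001,-0.001,0.11,0,0,0,0.05],[0.001,-0.001,0.11,0,0,0,0.05],[0.001,-0.001,0.11,0,0,0,0.02]], "force": 15}}

```text
time: 3.15
ee_pos: [0.5049, 0.2346, 0.011]
ee_rot: [0.0, 0.698, 0.716, 0.0]
ft_force: [0.7, 1.2, 0.8]
grip_width: 0.46
gripper_force: 0.0
```

>>> {"api": "servo_tool", "payload": {"rows": [[0,0,0,0,0,0,0.015],[0,0,0,0,0,0,0.015],[0,0,0,0,0,0,0.015],[0,0,-0.01,0,0,0,0.015],[0,0,-0.025,0,0,0,0.015],[0,0,-0.045,0,0,0,0.015],[0,0,-0.065,0,0,0,0.015],[0,0,-0.08,0,0,0,0.015]]}}

```text
time: 4.15
ee_pos: [0.505, 0.2347, 0.0925]
ee_rot: [0.0, 0.698, 0.716, 0.001]
ft_force: [0.5, -0.2, -0.2]
grip_width: 0.315
gripper_force: 15.0
```

```bash
python3 -c "
from h import *
go(.4835,-.174,.09,0.3)
cv2.imwrite('pics/c.png',np.hstack([cv2.resize(eyes.get_image('top')[130:260,80:230],(400,346)),cv2.resize(eyes.get_image('side')[90:220,200:350],(400,346))]))"
```

```text
now [0.505  0.2347 0.0925] t 4.15 yaw 91.51 F [ 0.5 -0.2 -0.2] grip 0.0289 14.999906431767158
mm [-408.   -32.3    2.3] rot [ 6.000e-02 -1.000e-01  9.121e+01] | eighth [-51.   -4.    0.3] [ 1.00e-02 -1.00e-02  1.14e+01]
```

View pics/c.png

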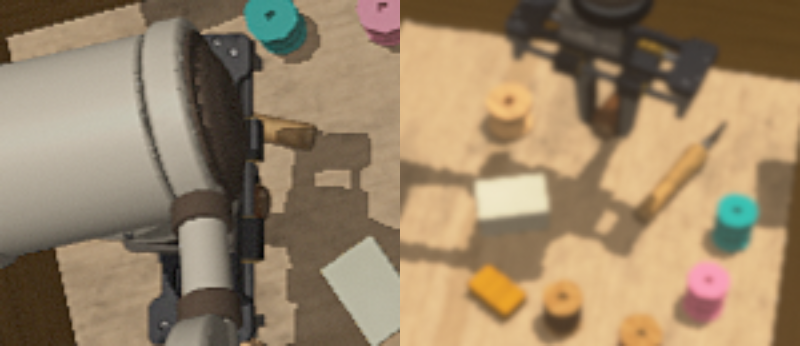

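The awl handle is held between the fingers (side panel, (607,115)). The edge iron and the spools are undisturbed.

>>> {"api": "servo_tool", "payload": {"rows": [[-0.03,-0.003,-0.03,0,0,5,0.015],[-0.08,-0.007,-0.035,0,0,15,0.015],[-0.135,-0.011,-0.035,0,0,25,0.015],[-0.19,-0.015,-0.035,0,0,35.5,0.015],[-0.245,-0.02,-0.035,0,0,46,0.015],[-0.3,-0.024,-0.035,0,0,56.5,0.015],[-0.355,-0.028,-0.035,0,0,67,0.015],[-0.408,-0.032,-0.035,0,0,77,0.015]]}}

```text
time: 5.25
ee_pos: [0.4824, -0.1758, 0.1251]
ee_rot: [-0.0, 0.992, 0.123, -0.0]
ft_force: [1.1, -0.4, 0.2]
grip_width: 0.317
gripper_force: 15.0
```

```bash
python3 -c "
from h import *
go(.4835,-.174,.05,0.3)"
```

```text
now [ 0.4824 -0.1758  0.1251] t 5.25 yaw 14.15 F [ 1.1 -0.4  0.2] grip 0.0291 14.995288331410848
mm [ 1.5 -1.5 75.1] rot [-0.03  0.03 13.85] | eighth [ 0.2 -0.2  9.4] [-0.    0.    1.73]
```

>>> {"api": "servo_tool", "payload": {"rows": [[0,0,0.01,0,0,3,0.015],[0.001,-0.001,0.022,0,0,7,0.015],[0.001,-0.001,0.034,0,0,11,0.015],[0.0015,-0.0015,0.045,0,0,13.9,0.015],[0.0015,-0.0015,0.055,0,0,13.9,0.015],[0.0015,-0.0015,0.065,0,0,13.9,0.015],[0.0015,-0.0015,0.075,0,0,13.9,0.015],[0.0015,-0.0015,0.075,0,0,13.9,0.015]]}}

```text
time: 6.25
ee_pos: [0.4836, -0.1719, 0.0496]
ee_rot: [-0.001, 1.0, 0.005, -0.001]
ft_force: [-0.3, -0.5, 0.1]
grip_width: 0.318
gripper_force: 15.0
```

```bash
python3 -c "
from h import *
go(.4835,-.174,.018,0.3)
cv2.imwrite('pics/d.png',np.hstack([cv2.resize(eyes.get_image('top')[120:260,300:420],(400,467)),cv2.resize(eyes.get_image('side')[210:330,150:300],(400,320)).copy() if 0 else cv2.resize(eyes.get_image('side')[210:340,160:300],(400,467))]))"
```

```text
now [ 0.4836 -0.1719  0.0496] t 6.25 yaw 0.62 F [-0.3 -0.5  0.1] grip 0.0292 14.999871955951676
mm [-0.   2.1 31.6] rot [-0.06  0.09  0.32] | eighth [-0.   0.3  4. ] [-0.01  0.01  0.04]
```

View pics/d.png

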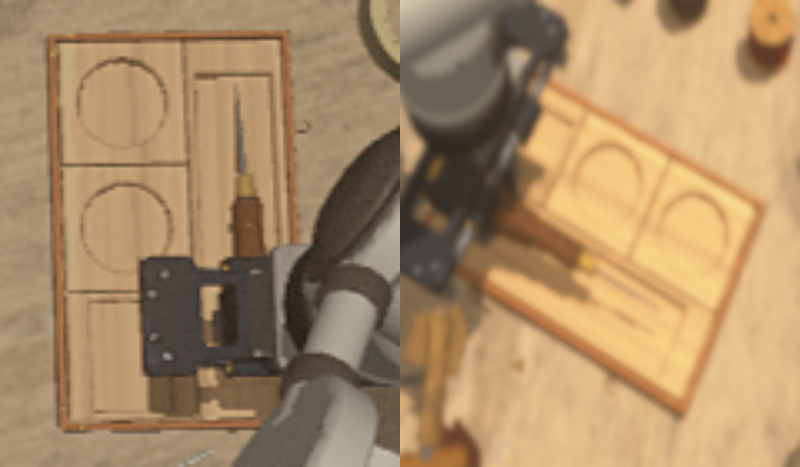

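The awl points up the slot with its tip at (235,85) in the left panel, just short of the slot end at v≈73.

```bash
python3 -c "
from h import *
print(plane('top',[[370.3,145.4]],.05),plane('top',[[370.3,145.4]],.04),plane('top',[[300+243/3.333,120+185/3.336]],.05))"
```

```text
[[ 0.63379902 -0.16416256  0.05      ]] [[ 0.63611859 -0.16692312  0.04      ]] [[ 0.5706818  -0.16748113  0.05      ]]
```

>>> {"api": "servo_tool", "payload": {"rows": [[0,0.002,0.008,0,0,0.5,0.015],[0,0.003,0.016,0,0,1.5,0.015],[0,0.003,0.022,0,0,1.5,0.015],[0,0.003,0.028,0,0,1.5,0.015],[0,0.003,0.032,0,0,1.5,0.015],[0,0.003,0.032,0,0,1.5,0.015],[0,0.003,0.032,0,0,1.5,0.015],[0,0.003,0.032,0,0,1.5,0.05]]}}

```text
time: 7.35
ee_pos: [0.4844, -0.1754, 0.0187]
ee_rot: [0.0, 1.0, -0.008, 0.0]
ft_force: [-0.5, -0.6, -0.6]
grip_width: 0.401
gripper_force: 0.0
```

>>> {"api": "servo_tool", "payload": {"rows": [[0,0,0,0,0,0,0.05],[0,0,0,0,0,0,0.05],[0,0,0,0,0,0,0.05],[0,0,-0.01,0,0,0,0.06],[0,0,-0.03,0,0,0,0.06],[0,0,-0.06,0,0,0,0.06],[0,0,-0.1,0,0,0,0.06],[0,0,-0.11,0,0,0,0.06]]}}

```text
time: 8.35
ee_pos: [0.4861, -0.1765, 0.132]
ee_rot: [0.002, 1.0, -0.008, 0.003]
ft_force: [0.7, -0.0, -0.2]
grip_width: 0.651
gripper_force: 0.0
```

```bash
python3 -c "
from h import *
go(.629,.06,.10,0.3)
go(.629,.06,.02,0.3)"
```

```text
now [ 0.4861 -0.1765  0.132 ] t 8.35 yaw -0.89 F [ 0.7 -0.  -0.2] grip 0.0598 0.0
mm [ 139.  -238.8   32. ] rot [ 0.19 -0.3  -1.19] | eighth [ 17.4 -29.9   4. ] [ 0.02 -0.04 -0.15]
now [ 0.4861 -0.1765  0.132 ] t 8.35 yaw -0.89 F [ 0.7 -0.  -0.2] grip 0.0598 0.0
mm [ 138.6 -239.1  112. ] rot [ 0.19 -0.3  -1.19] | eighth [ 17.3 -29.9  14. ] [ 0.02 -0.04 -0.15]
```

>>> {"api": "servo_tool", "payload": {"rows": [[0.018,-0.03,0.004,0,0,-0.2,0.06],[0.035,-0.06,0.008,0,0,-0.4,0.06],[0.052,-0.09,0.012,0,0,-0.6,0.06],[0.07,-0.12,0.016,0,0,-0.8,0.06],[0.087,-0.15,0.02,0,0,-1.0,0.06],[0.104,-0.18,0.024,0,0,-1.2,0.06],[0.122,-0.21,0.028,0,0,-1.2,0.06],[0.139,-0.239,0.032,0,0,-1.2,0.06]]}}

```text
time: 9.35
ee_pos: [0.6268, 0.0626, 0.0952]
ee_rot: [-0.0, 1.0, 0.003, -0.001]
ft_force: [-0.5, -0.2, 0.6]
grip_width: 0.653
gripper_force: 0.0
```

```bash
python3 -c "
from h import *
go(.6285,.0595,.012,0.3)
cv2.imwrite('pics/e.png',np.hstack([cv2.resize(eyes.get_image('top')[120:260,300:420],(400,467)),cv2.resize(eyes.get_image('side')[180:330,160:340],(400,467))]))"
```

```text
now [0.6268 0.0626 0.0952] t 9.35 yaw 0.31 F [-0.5 -0.2  0.6] grip 0.06 0.0
mm [ 1.9  3.1 83.2] rot [-0.01  0.1   0.01] | eighth [ 0.2  0.4 10.4] [-0.    0.01  0.  ]
```

View pics/e.png

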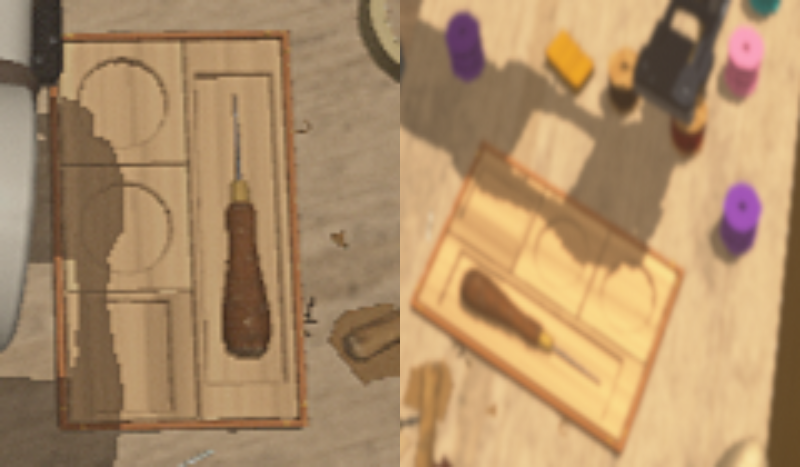

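The awl lies inside the slot, from its tip at (235,95) to its butt at (245,355). Next is spool_a.

>>> {"api": "servo_tool", "payload": {"rows": [[0.002,0.003,0.01,0,0,0,0.06],[0.002,0.003,0.025,0,0,0,0.06],[0.002,0.003,0.04,0,0,0,0.06],[0.002,0.003,0.055,0,0,0,0.06],[0.002,0.003,0.07,0,0,0,0.06],[0.002,0.003,0.083,0,0,0,0.06],[0.002,0.003,0.083,0,0,0,0.06],[0.002,0.003,0.083,0,0,0,0.03]]}}

```text
time: 10.45
ee_pos: [0.6295, 0.0584, 0.0141]
ee_rot: [0.0, 1.0, 0.003, 0.0]
ft_force: [0.3, -0.3, 0.6]
grip_width: 0.568
gripper_force: 0.0
```

>>> {"api": "servo_tool", "payload": {"rows": [[0,0,0,0,0,0,0.025],[0,0,0,0,0,0,0.025],[0,0,0,0,0,0,0.025],[0,0,-0.01,0,0,0,0.025],[0,0,-0.025,0,0,0,0.025],[0,0,-0.045,0,0,0,0.025],[0,0,-0.055,0,0,0,0.025],[0,0,-0.06,0,0,0,0.025]]}}

```text
time: 11.45
ee_pos: [0.6296, 0.0584, 0.0749]
ee_rot: [0.0, 1.0, 0.003, 0.001]
ft_force: [-0.1, 0.4, -1.3]
grip_width: 0.453
gripper_force: 15.0
```

```bash
python3 -c "
from h import *
go(.631,-.1,.072,0.3)"
```

```text
now [0.6296 0.0584 0.0749] t 11.45 yaw 0.3 F [-0.1  0.4 -1.3] grip 0.0416 14.999968748816173
mm [  0.6 158.4   3. ] rot [ 0.01 -0.09  0.  ] | eighth [ 0.1 19.8  0.4] [ 0.   -0.01  0.  ]
```

>>> {"api": "servo_tool", "payload": {"rows": [[0,0.025,0,0,0,0,0.025],[0,0.055,0,0,0,0,0.025],[0,0.085,0,0,0,0,0.025],[0.001,0.115,0,0,0,0,0.025],[0.001,0.14,0,0,0,0,0.025],[0.001,0.1585,0,0,0,0,0.025],[0.001,0.1585,0.015,0,0,0,0.025],[0.001,0.1585,0.03,0,0,0,0.025]]}}

```text
time: 12.45
ee_pos: [0.6303, -0.099, 0.042]
ee_rot: [-0.0, 1.0, 0.003, -0.001]
ft_force: [0.1, 0.1, -0.5]
grip_width: 0.45
gripper_force: 15.0
```

>>> {"api": "servo_tool", "payload": {"rows": [[0,0,0.01,0,0,0,0.025],[0,0,0.016,0,0,0,0.025],[0,0,0.02,0,0,0,0.025],[0,0,0.0225,0,0,0,0.025],[0,0,0.0225,0,0,0,0.025],[0,0,0.0225,0,0,0,0.06],[0,0,0.0225,0,0,0,0.06],[0,0,0.0225,0,0,0,0.06]]}}

```text
time: 13.45
ee_pos: [0.6309, -0.1001, 0.0212]
ee_rot: [0.0, 1.0, 0.003, 0.0]
ft_force: [0.2, -0.2, 0.8]
grip_width: 0.654
gripper_force: 0.0
```

>>> {"api": "servo_tool", "payload": {"rows": [[0,0,-0.015,0,0,0,0.06],[0,0,-0.035,0,0,0,0.06],[0,0,-0.055,0,0,0,0.06],[0,0,-0.075,0,0,0,0.06],[-0.02,-0.03,-0.09,0,0,0,0.06],[-0.04,-0.065,-0.09,0,0,0,0.06],[-0.06,-0.105,-0.09,0,0,0,0.06],[-0.084,-0.158,-0.09,0,0,0,0.06]]}}

```text
time: 14.45
ee_pos: [0.546, 0.0581, 0.1125]
ee_rot: [0.0, 1.0, 0.002, 0.001]
ft_force: [-0.2, -0.2, -0.8]
grip_width: 0.651
gripper_force: 0.0
```

```bash
python3 -c "
from h import *
go(.545,.0595,.012,0.3)"
```

```text
now [0.546  0.0581 0.1125] t 14.45 yaw 0.22 F [-0.2 -0.2 -0.8] grip 0.0598 0.0
mm [ -1.2  -1.4 100.5] rot [ 0.01 -0.11 -0.08] | eighth [-0.1 -0.2 12.6] [ 0.   -0.01 -0.01]
```

>>> {"api": "servo_tool", "payload": {"rows": [[-0.001,-0.0015,0.015,0,0,0,0.06],[-0.001,-0.0015,0.035,0,0,0,0.06],[-0.001,-0.0015,0.055,0,0,0,0.06],[-0.001,-0.0015,0.075,0,0,0,0.06],[-0.001,-0.0015,0.09,0,0,0,0.06],[-0.001,-0.0015,0.1,0,0,0,0.06],[-0.001,-0.0015,0.1,0,0,0,0.06],[-0.001,-0.0015,0.1,0,0,0,0.03]]}}

```text
time: 15.45
ee_pos: [0.5457, 0.0588, 0.0118]
ee_rot: [0.0, 1.0, 0.003, 0.001]
ft_force: [-0.3, 0.7, 0.2]
grip_width: 0.567
gripper_force: 0.0
```

>>> {"api": "servo_tool", "payload": {"rows": [[0,0,0,0,0,0,0.025],[0,0,0,0,0,0,0.025],[0,0,0,0,0,0,0.025],[0,0,-0.01,0,0,0,0.025],[0,0,-0.025,0,0,0,0.025],[0,0,-0.045,0,0,0,0.025],[0,0,-0.055,0,0,0,0.025],[0,0,-0.06,0,0,0,0.025]]}}

```text
time: 16.45
ee_pos: [0.5454, 0.059, 0.072]
ee_rot: [0.0, 1.0, 0.003, 0.001]
ft_force: [-0.1, 0.2, -0.7]
grip_width: 0.428
gripper_force: 15.0
```

```bash
python3 -c "
from h import *
go(.5492,-.101,.072,0.3)"
```

```text
now [0.5454 0.059  0.072 ] t 16.45 yaw 0.3 F [-0.1  0.2 -0.7] grip 0.0393 14.999953601691232
mm [3.0e+00 1.6e+02 1.0e-01] rot [ 0.01 -0.07  0.  ] | eighth [ 0.4 20.   0. ] [ 0.   -0.01  0.  ]
```

>>> {"api": "servo_tool", "payload": {"rows": [[0.001,0.025,0,0,0,0,0.025],[0.002,0.055,0,0,0,0,0.025],[0.003,0.085,0,0,0,0,0.025],[0.003,0.115,0,0,0,0,0.025],[0.003,0.14,0,0,0,0,0.025],[0.003,0.16,0,0,0,0,0.025],[0.003,0.16,0.015,0,0,0,0.025],[0.003,0.16,0.03,0,0,0,0.025]]}}

```text
time: 17.45
ee_pos: [0.5483, -0.1001, 0.0396]
ee_rot: [-0.0, 1.0, 0.003, -0.001]
ft_force: [-0.3, 0.5, -0.9]
grip_width: 0.427
gripper_force: 15.0
```

>>> {"api": "servo_tool", "payload": {"rows": [[0,0,0.01,0,0,0,0.025],[0,0,0.016,0,0,0,0.025],[0,0,0.02,0,0,0,0.025],[0,0,0.0225,0,0,0,0.025],[0,0,0.0225,0,0,0,0.025],[0,0,0.0225,0,0,0,0.06],[0,0,0.0225,0,0,0,0.06],[0,0,0.0225,0,0,0,0.06]]}}

```text
time: 18.45
ee_pos: [0.549, -0.1011, 0.0187]
ee_rot: [0.0, 1.0, 0.003, 0.0]
ft_force: [0.5, 0.5, 0.2]
grip_width: 0.654
gripper_force: 0.0
```

>>> {"api": "servo_tool", "payload": {"rows": [[0,0,-0.015,0,0,0,0.06],[0,0,-0.035,0,0,0,0.06],[0,0,-0.055,0,0,0,0.06],[0,0,-0.075,0,0,0,0.06],[-0.02,-0.03,-0.09,0,0,4,0.058],[-0.04,-0.065,-0.09,0,0,8,0.058],[-0.06,-0.105,-0.09,0,0,12,0.058],[-0.074,-0.156,-0.09,0,0,14,0.058]]}}

```text
time: 19.45
ee_pos: [0.4738, 0.0554, 0.1099]
ee_rot: [0.0, 0.993, -0.121, 0.001]
ft_force: [1.4, -0.0, 0.2]
grip_width: 0.628
gripper_force: 0.0
```

```bash
python3 -c "
from h import *
go(.475,.055,.010,-14.0)"
```

```text
now [0.4738 0.0554 0.1099] t 19.45 yaw -13.87 F [ 1.4 -0.   0.2] grip 0.0577 0.0
mm [ 1.1  0.1 99.9] rot [-0.01 -0.11  0.13] | eighth [ 0.1  0.  12.5] [-0.   -0.01  0.02]
```

>>> {"api": "servo_tool", "payload": {"rows": [[0.001,0,0.015,0,0,0.2,0.058],[0.001,0,0.035,0,0,0.2,0.058],[0.001,0,0.055,0,0,0.2,0.058],[0.001,0,0.075,0,0,0.2,0.058],[0.001,0,0.09,0,0,0.2,0.058],[0.001,0,0.1,0,0,0.2,0.058],[0.001,0,0.1,0,0,0.2,0.058],[0.001,0,0.1,0,0,0.2,0.03]]}}

```text
time: 20.45
ee_pos: [0.4757, 0.0542, 0.0092]
ee_rot: [0.0, 0.993, -0.121, 0.001]
ft_force: [0.0, 0.0, 0.7]
grip_width: 0.548
gripper_force: 0.0
```

>>> {"api": "servo_tool", "payload": {"rows": [[0,0,0,0,0,0,0.02],[0,0,0,0,0,0,0.02],[0,0,0,0,0,0,0.02],[0,0,0,0,0,0,0.02],[0,0,-0.01,0,0,0,0.02],[0,0,-0.025,0,0,0,0.02],[0,0,-0.045,0,0,0,0.02],[0,0,-0.06,0,0,0,0.02]]}}

```text
time: 21.45
ee_pos: [0.4755, 0.0543, 0.0703]
ee_rot: [-0.0, 0.993, -0.121, 0.001]
ft_force: [-0.9, 0.2, 1.2]
grip_width: 0.363
gripper_force: 14.9
```

```bash
python3 -c "
from h import *
go(.4674,-.102,.07,0.4)
cv2.imwrite('pics/f.png',np.hstack([cv2.resize(eyes.get_image('top')[120:260,250:390],(400,400)),cv2.resize(eyes.get_image('side')[160:330,160:330],(400,400))]))"
```

```text
now [0.4755 0.0543 0.0703] t 21.45 yaw -13.9 F [-0.9  0.2  1.2] grip 0.0334 14.933178168721497
mm [ 29.6 153.7   0.3] rot [  0.    -0.09 -14.3 ] | eighth [ 3.7 19.2  0. ] [ 0.   -0.01 -1.79]
```

View pics/f.png

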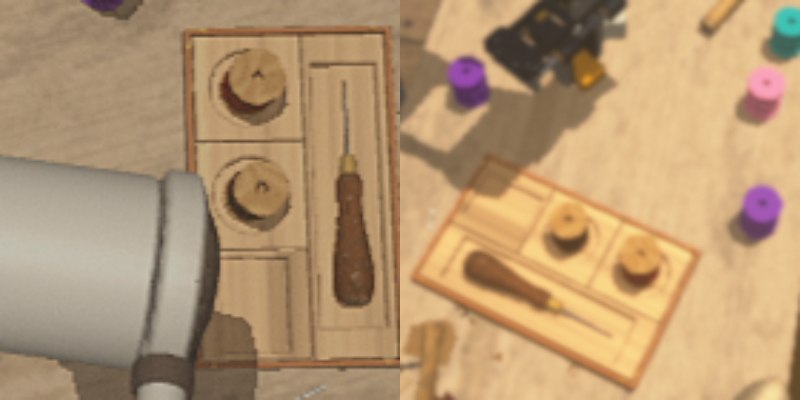

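The awl and both spools sit in their recesses (tops at (257,78) and (260,188)), and the wax is in the gripper.

>>> {"api": "servo_tool", "payload": {"rows": [[0.004,0.025,0,0,0,-2.5,0.02],[0.01,0.055,0,0,0,-5.5,0.02],[0.016,0.085,0,0,0,-8.5,0.02],[0.022,0.115,0,0,0,-11.5,0.02],[0.027,0.14,0,0,0,-13.5,0.02],[0.03,0.154,0,0,0,-14.3,0.02],[0.03,0.154,0.015,0,0,-14.3,0.02],[0.03,0.154,0.03,0,0,-14.3,0.02]]}}

```text
time: 22.55
ee_pos: [0.4664, -0.1015, 0.0369]
ee_rot: [-0.0, 1.0, 0.004, -0.001]
ft_force: [-0.3, -0.6, -0.8]
grip_width: 0.362
gripper_force: 14.9
```

>>> {"api": "servo_tool", "payload": {"rows": [[0,0,0.01,0,0,0,0.02],[0,0,0.016,0,0,0,0.02],[0,0,0.02,0,0,0,0.02],[0,0,0.0222,0,0,0,0.02],[0,0,0.0222,0,0,0,0.02],[0,0,0.0222,0,0,0,0.055],[0,0,0.0222,0,0,0,0.055],[0,0,0.0222,0,0,0,0.055]]}}

```text
time: 23.55
ee_pos: [0.4673, -0.1024, 0.0166]
ee_rot: [0.0, 1.0, 0.004, 0.0]
ft_force: [-0.2, -0.7, 0.2]
grip_width: 0.596
gripper_force: 0.0
```

>>> {"api": "servo_tool", "payload": {"rows": [[0,0,-0.015,0,0,0,0.055],[0,0,-0.035,0,0,0,0.055],[0,0,-0.06,0,0,0,0.055],[0,0,-0.09,0,0,0,0.055],[-0.02,-0.04,-0.12,0,0,0,0.055],[-0.04,-0.1,-0.14,0,0,0,0.055],[-0.06,-0.16,-0.15,0,0,0,0.055],[-0.08,-0.22,-0.15,0,0,0,0.055]]}}

```text
time: 24.55
ee_pos: [0.3878, 0.1129, 0.1687]
ee_rot: [-0.0, 1.0, 0.003, 0.002]
ft_force: [-0.1, 1.4, -0.9]
grip_width: 0.597
gripper_force: 0.0
```

```bash
python3 -c "
from h import *
cv2.imwrite('pics/g.png',np.hstack([cv2.resize(eyes.get_image('top')[120:260,250:390],(400,400)),cv2.resize(eyes.get_image('side')[80:330,140:390],(400,400))]))"
```

```text
(no output)
```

View pics/g.png

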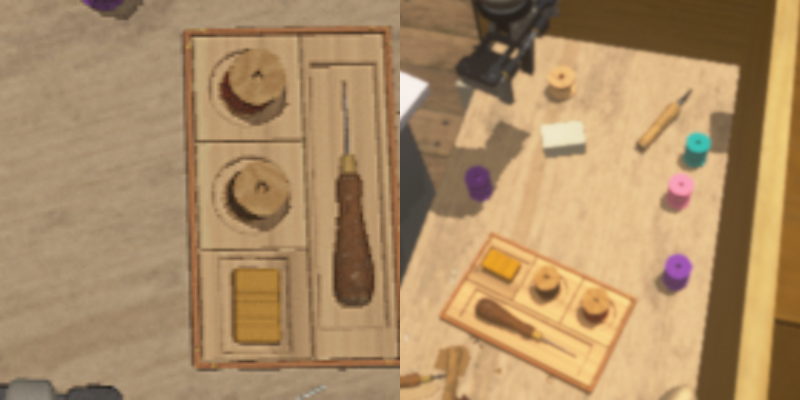

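All four pieces sit in their recesses, with the wax centred at (256,305). The edge iron and the empty spool have not moved, and the gripper is clear.

```bash
python3 -c "
from h import *
print(workorder.sign_off())"
```

```text
the job is handed in; nothing more can be done
None
```

The kit is packed and handed in at about 25 s of the 109 s allowed: the last pictures show the awl in the slot, a wound spool upright in each round well and the wax block in the oblong well, with the edge iron and empty spool left alone (sign-off returned no verdict).

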